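# Close the steeping canister

## Task

The lid of the low steeping canister lies askew because its key is riding on the rim. Turn the lid on the rim by its bar grip, without lifting it off the canister, until the key drops into the notch, then seat it flat all the way round and let go. Leave the tall closed canister and the conical flask standing where they are.

Things in the scene. Friction and masses are not known exactly. Their poses are not given: they have to be found in the camera images.
- lid: Loose steel lid, 0.25-0.5 kg (sizes in mm): plate 116 across, 6 thick; origin: centre of its underside. Black bar grip on top along lid x: 64 long, 14 wide, up to z = 42. One key, 12 wide, points along +x to 72 from the centre, 8 below the plate. Spigot below, 80 across, 16 deep, bore 92. At start the key rests on the rim (lid tilts 4 deg), 35-75 deg counter-clockwise (from above) of the notch.
- canister: Low aluminium canister fixed to the bench; origin: centre of its underside. Flat rim top at z = 90 mm, 124 mm across. One notch, 38 mm wide, 10 mm deep, cut in the rim at its +x side between two lugs that stick out like a fork to 74 mm from the centre. Seated lid: its origin at (0, 0, 90 mm) here, its x along this x (key fits to about 10 degrees either way).
- tall_canister: Bystander: tall narrow aluminium canister, already closed, with a round black knob instead of a bar; loose, 1.3 kg, 104 mm across the rim (lugs and key reach 65 mm from the centre), 160 mm high with the knob. Origin: centre of its underside. It stands beside the low one, on either side.
- flask: Bystander: clear glass conical flask with a black rubber stopper, loose, 80 mm across the foot, 125 mm high, 0.25 kg. Origin: centre of its underside. Stands beyond the canisters.
Mind the look-alikes: they are no part of the job. Leave any orange, pink or yellow look-alike of the lid alone.

How it is judged:
By the outcome, as a careful person would: the job done as asked, in the order asked, and still so for the second after the job is handed in, with the robot touching nothing.
It also fails if it takes over 32 s, if anything falls off the work surface, if the arm or the gripper's body presses on something with over 40 N, if the wrist force passes 120 N, or if a joint passes its speed limit or range.

## Robot

A 6-joint arm with a two-finger parallel gripper is mounted at the origin on the work surface. World frame = base frame: x ahead of the robot, y to its left, z up, the work surface at z = 0. Lengths are in m, angles in degrees, forces in N, time in s.
With the tool pointing down it reaches from about 0.3 to 0.75 m from the base axis. Payload 8.5 kg.
Tool frame: the origin (TCP) lies on the centre line of the jaws, within the pads' length; the fingertips stand 19 mm ahead of it and the grasp point (between the pads) is the TCP (env.tcp_to_tips is the z of the fingertips in the tool frame, in m); z points along the fingers, y is the line along which they close (so a half turn about z gives the same grasp; the last joint's range is limited). The gripper opens to 85 mm and grips with 20 to 120 N. Pads are 22 mm wide; open, the fingers measure 114 mm over their backs; the gripper's body (76 mm by 85 mm) begins 54 mm behind the grasp point. The pads swing forward as they close: fully open they stand 13 mm farther back than shut.
Start: joints at [64.383, 21.807, 74.336, -0, 83.858, -12.336], TCP at [0.126, 0.535, 0.228] pointing down, gripper open.
Joint ranges: [-178.18, 178.18], [-50.72, 133.34], [12.68, 142.11], [-81.47, 261.47], [9.98, 163.14], [-165.26, 165.26]. Speed limits (degrees/s): [136.94, 136.94, 180, 180, 180, 180].

## Interface

Orientations are given as a 3x3 rotation matrix whose columns are the frame's x, y, z axes.
In Python, from rig import env gives the robot as it stands.
- The arm moves only by the tool servo_tool, never from a script. Its argument "steps" is a list of rows, each an object of numbers: "tx", "ty", "tz": the shift along the world's x, y, z in cm; "yaw": the turn about the world's z in degrees; "claw": the finger opening in cm, from 0 to 8.54. In form: [{"tx": .., "ty": .., "tz": .., "yaw": .., "claw": ..}, ...]. A call has 1 to 20 rows; each row shifts and turns the commanded pose from where the row before left it; what a row does not reach is not made up. A row lasts 1/10 s, in which the tool goes at most 50 mm and 8.59 degrees, less where a joint would pass 70% of its speed; a pose out of reach is approached as far as the arm can. A call with a gripper value outside its range is refused whole. The fingers move at their own pace and stop on an object; "newtons" is the grip in N (left out, the last holds). Time passes only in rows, so rows that do not move let the fingers close. It gives the time, the measured TCP pose, the force, the opening and the grip force at its end, in the units of the state.
- env.observe(): the state, without advancing time (a new reading comes with each control period).
- env.get_image(name): name is "scene" or "top"; returns (picture, depth): 400x640x3 uint8, red, green, blue; 400x640 float32, m along the optical axis (not along the pixel's ray), 0 where there is no reading.
- env.camera_model(name): a dict with "fovy" (degrees; the focal length in pixels is half the picture's height over the tangent of half this angle, whatever the lens; pixels are square), "cx", "cy" (the principal point, pixels), "T" (4x4, takes a point from camera to world coordinates). Camera axes: x right, y down, z forward; pixel columns grow to the right and rows downward; lengths in m; the calibration is good to about 2 mm. A picture is of the moment at which its call begins. camera_model takes no time and is no camera call.
- env.close_job(): hands the job in; it is judged then, once.
The state is a dict: "time_s": time; "q": joint angles; "qvel": joint speeds; "joint_efforts": joint torques, N m; "position": TCP position; "tool_rot": TCP orientation; "ft_force": force on the tool from outside, world axes, zero at the start; "wrist_torque": the same for the moment, N m; "grip_width": finger opening in m; "gripper_force": force on a finger pad.
Only numpy, scipy, OpenCV 4.12 (cv2) and the standard library are available. Lean on these libraries where they do the work, as an engineer would, in place of code of your own. Each camera call takes 0.05 s, during which the arm holds its last target. There are 200 camera calls.

## Working session

There is one attempt and no reset: what is moved stays moved. The work goes in short steps, Python scripts to look and compute and a tool call to move; the robot and the scene stay as the last step left them, time stands still between calls to the robot, and variables do not carry over. Pictures are saved under pics/ and viewed, at most 10 in all, crops included, and the job is handed in when it is done.

Besides the shell and the picture viewer there is one more tool, called after ">>>" as name(argument=value, ...), one argument or row to a line, values as JSON. servo_tool: Moves the arm, as the interface text tells. Its arguments: {"type":"object","properties":{"steps":{"type":"array"},"newtons":{"type":"number"}},"required":["steps"]}

```bash
mkdir -p pics; cat > h.py <<'E'
import numpy as np,cv2
from rig import env
def snap(n,f):
    p,d=env.get_image(n); np.savez('pics/'+f+'.npz',p=p,d=d); cv2.imwrite('pics/'+f+'.png',p[:,:,::-1]); return p,d
def world(n,u,v,z):
    m=env.camera_model(n); f=200/np.tan(np.radians(m['fovy']/2)); u=np.asarray(u,float);v=np.asarray(v,float);z=np.asarray(z,float)
    c=np.stack([(u-m['cx'])/f*z,(v-m['cy'])/f*z,z],-1); T=np.array(m['T']); return c@T[:3,:3].T+T[:3,3]
E
python3 - <<'E'
from h import *
a,_=snap('top','t0');b,_=snap('scene','s0')
print(env.camera_model('top'),env.camera_model('scene'))
E
```

```text
{'fovy': 44.06130554621099, 'cx': 314.7254047023428, 'cy': 203.77721715869367, 'T': array([[ 0.01042395, -0.98438356,  0.17572806,  0.36278314],
       [-0.99970449, -0.01411876, -0.01978858,  0.11813656],
       [ 0.02196061, -0.17546986, -0.98423984,  1.21295498],
       [ 0.        ,  0.        ,  0.        ,  1.        ]])} {'fovy': 57.51882555609058, 'cx': 317.8740504947244, 'cy': 197.91222471314015, 'T': array([[-0.54575108,  0.59289998, -0.59213627,  0.99381631],
       [ 0.83794142,  0.38880699, -0.38299256,  0.39707264],
       [ 0.00315044, -0.70519411, -0.70900729,  0.60734456],
       [ 0.        ,  0.        ,  0.        ,  1.        ]])}
```

View pics/t0.png

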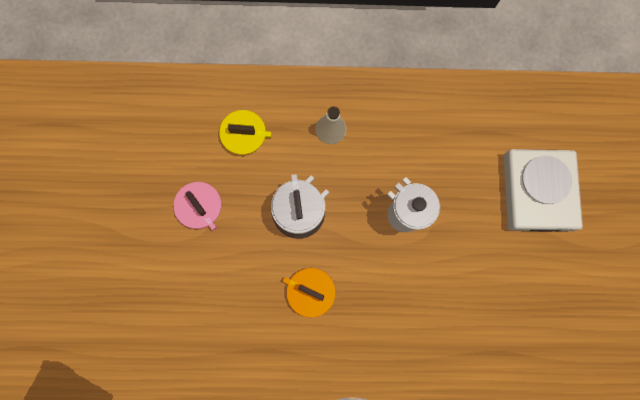

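View pics/s0.png

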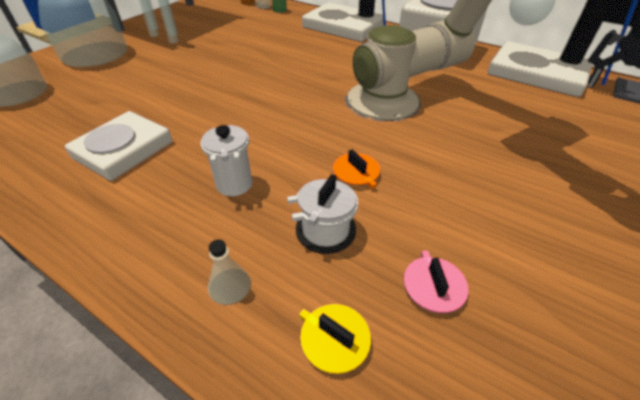

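The top view shows five candidates:
- Steel lid on the low canister, at (298,205).
- Tall canister with a round knob, at (416,206).
- Yellow, pink and orange look-alikes, at (243,132), (198,205) and (311,292).

The steel lid with the bar grip at (298,205) fits the description. Its key is at about (295,180) and the notch lugs at (310,181) and (325,194). I'll confirm this in a crop.

```bash
python3 - <<'E'
from h import *
z=np.load('pics/t0.npz');p,d=z['p'],z['d']
c=p[160:250,245:365];cv2.imwrite('pics/c0.png',cv2.resize(c[:,:,::-1],None,fx=6.5,fy=6.5,interpolation=cv2.INTER_CUBIC))
# height of the points around the lid
vv,uu=np.mgrid[160:250,245:365]
P=world('top',uu,vv,d[160:250,245:365])
x,y,h=P[...,0],P[...,1],P[...,2]
dark=(c.max(2)<70)&(h>.11)
q=P[dark];print('bar n',len(q),q.mean(0),q.min(0),q.max(0))
g=np.cov(q[:,:2].T);w,V=np.linalg.eigh(g);print('bar dir',np.degrees(np.arctan2(V[1,1],V[0,1])),np.sqrt(w)*np.sqrt(12))
m=(h>.085)&(h<.112)&~dark
X=P[m];print(len(X),X.min(0),X.max(0))
A=np.c_[X[:,:2],np.ones(len(X))];s=np.linalg.lstsq(A,X[:,2],rcond=None)[0];print('plane',s)
cv2.circle
(cx,cy),r=cv2.minEnclosingCircle((P[(h>.09)&~dark&(np.hypot(x-np.median(X[:,0]),y-np.median(X[:,1]))<.06)][:,:2]*1000).astype(np.float32));print(cx,cy,r)
E
```

```text
bar n 24 [0.55807123 0.13764232 0.13291543] [0.52394875 0.1264654  0.11113749] [0.58254934 0.14281877 0.13954082]
bar dir -169.7318028953344 [0.00892998 0.07212716]
2122 [0.49674202 0.06488447 0.08503523] [0.62965267 0.19648462 0.11028975]
plane [0.0689548  0.02146763 0.05628802]
557.9345703125 133.23104858398438 59.843360900878906
```

View pics/c0.png

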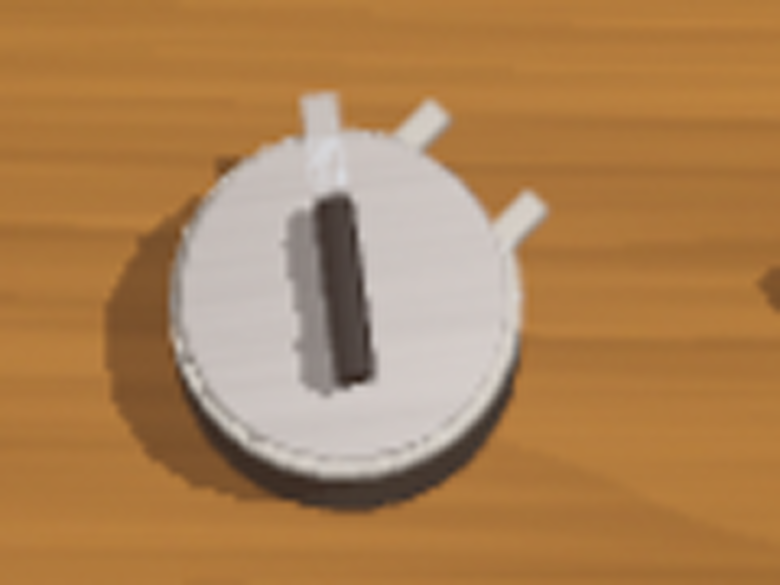

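```bash
cat >> h.py <<'E'
def onz(n,u,v,h):
    o=world(n,u,v,0.);r=world(n,u,v,1.)-o; return o+r*(h-o[2])/r[2]
E
python3 - <<'E'
from h import *
c=lambda a,b,h:onz('top',245+a/6.5-.4,160+b/6.5-.4,h)[:2]
L1,L2=c(437,112,.09),c(533,203,.09);B1,B2=c(405,142,.09),c(505,245,.09)
M=(L1+L2)/2;Bm=(B1+B2)/2
b1,b2=c(333,198,.139),c(353,382,.133)
k=c(322,95,.1);pc=c(346,304,.1)
ang=lambda v:np.degrees(np.arctan2(v[1],v[0]))
print('lugs',L1,L2,'dir',ang(M-Bm),ang(L1-B1),ang(L2-B2))
print('bar',b1,b2,(b1+b2)/2,ang(b1-b2),np.linalg.norm(b1-b2),'key',k,'plate c',pc)
print('from centre: notch',ang(M-pc),np.linalg.norm(M-pc),'key',ang(k-pc),np.linalg.norm(k-pc), 'L1L2',np.linalg.norm(L1-L2),ang(L1-L2)-90)
s=env.observe();R=s['tool_rot'];print(np.round(R,3),s['position'])
print('tall',onz('top',419,204,.155),'flask',onz('top',334,113,.125))
E
```

```text
lugs [0.6269729  0.10297185] [0.59418683 0.06831854] dir -38.56331093998566 -45.34487396099851 -32.668896054585446
bar [0.58481012 0.13875687] [0.5223919 0.1309943] [0.55360101 0.13487559] 7.089122195094967 0.0628990638782486 key [0.63018047 0.14405288] plate c [0.55492566 0.13428969]
from centre: notch -41.155045727729274 0.07391669234240723 key 7.391988455663508 0.0758854854227658 L1L2 0.04770512044653159 -43.41401601788366
[[-0.973  0.23  -0.001]
 [ 0.23   0.973 -0.001]
 [ 0.    -0.001 -1.   ]] [0.1262311  0.53505426 0.22707135]
tall [ 0.5544462  -0.13100046  0.155     ] flask [0.77104917 0.05387523 0.125     ]
```

The crop confirms the target. The bar runs from (333,198) to (353,382) in crop pixels, with the key up at (322,95) and the lugs at (437,112) and (533,203). The key points to about +7° and the notch to about -42°, so the lid needs roughly -49° of turn. I'm moving over the bar now.

>>> servo_tool(
  steps=[
    {"tx": 2.14,"ty": -2.0,"yaw": 1.0,"claw": 6.0},
    {"tx": 2.14,"ty": -2.0,"yaw": 1.0},
    {"tx": 2.14,"ty": -2.0,"yaw": 1.0},
    {"tx": 2.14,"ty": -2.0,"yaw": 1.0},
    {"tx": 2.14,"ty": -2.0,"yaw": 1.0},
    {"tx": 2.14,"ty": -2.0,"yaw": 1.0},
    {"tx": 2.14,"ty": -2.0,"yaw": 1.0},
    {"tx": 2.14,"ty": -2.0,"yaw": 1.0},
    {"tx": 2.14,"ty": -2.0,"yaw": 1.0},
    {"tx": 2.14,"ty": -2.0,"yaw": 1.0},
    {"tx": 2.14,"ty": -2.0,"yaw": 1.0},
    {"tx": 2.14,"ty": -2.0,"yaw": 1.0},
    {"tx": 2.14,"ty": -2.0,"yaw": 1.0},
    {"tx": 2.14,"ty": -2.0,"yaw": 1.0},
    {"tx": 2.14,"ty": -2.0,"yaw": 1.0},
    {"tx": 2.14,"ty": -2.0,"yaw": 1.0},
    {"tx": 2.14,"ty": -2.0,"yaw": 1.0},
    {"tx": 2.14,"ty": -2.0,"yaw": 1.0},
    {"tx": 2.14,"ty": -2.0,"yaw": 1.0},
    {"tx": 2.14,"ty": -2.0,"yaw": 1.0},
  ],
  newtons=25,
)

```text
invalid input at $.steps[0]: expected keys tx, ty, tz, yaw, claw
```

>>> servo_tool(
  steps=[
    {"tx": 2.14,"ty": -2.0,"tz": 0,"yaw": 1,"claw": 6},
    {"tx": 2.14,"ty": -2.0,"tz": 0,"yaw": 1,"claw": 6},
    {"tx": 2.14,"ty": -2.0,"tz": 0,"yaw": 1,"claw": 6},
    {"tx": 2.14,"ty": -2.0,"tz": 0,"yaw": 1,"claw": 6},
    {"tx": 2.14,"ty": -2.0,"tz": 0,"yaw": 1,"claw": 6},
    {"tx": 2.14,"ty": -2.0,"tz": 0,"yaw": 1,"claw": 6},
    {"tx": 2.14,"ty": -2.0,"tz": 0,"yaw": 1,"claw": 6},
    {"tx": 2.14,"ty": -2.0,"tz": 0,"yaw": 1,"claw": 6},
    {"tx": 2.14,"ty": -2.0,"tz": 0,"yaw": 1,"claw": 6},
    {"tx": 2.14,"ty": -2.0,"tz": 0,"yaw": 1,"claw": 6},
    {"tx": 2.14,"ty": -2.0,"tz": 0,"yaw": 1,"claw": 6},
    {"tx": 2.14,"ty": -2.0,"tz": 0,"yaw": 1,"claw": 6},
    {"tx": 2.14,"ty": -2.0,"tz": 0,"yaw": 1,"claw": 6},
    {"tx": 2.14,"ty": -2.0,"tz": 0,"yaw": 1,"claw": 6},
    {"tx": 2.14,"ty": -2.0,"tz": 0,"yaw": 1,"claw": 6},
    {"tx": 2.14,"ty": -2.0,"tz": 0,"yaw": 1,"claw": 6},
    {"tx": 2.14,"ty": -2.0,"tz": 0,"yaw": 1,"claw": 6},
    {"tx": 2.14,"ty": -2.0,"tz": 0,"yaw": 1,"claw": 6},
    {"tx": 2.14,"ty": -2.0,"tz": 0,"yaw": 1,"claw": 6},
    {"tx": 2.14,"ty": -2.0,"tz": 0,"yaw": 1,"claw": 6},
  ],
  newtons=25,
)

```text
time_s: 2.1
position: [0.555, 0.1343, 0.2272]
tool_rot: [[-0.993, -0.118, -0.001], [-0.118, 0.993, 0.0], [0.001, 0.0, -1.0]]
ft_force: [1.6, 0.6, -1.0]
grip_width: 0.0602
gripper_force: 0.0
```

>>> servo_tool(
  steps=[
    {"tx": 0,"ty": 0.05,"tz": -1.3,"yaw": 0,"claw": 6},
    {"tx": 0,"ty": 0,"tz": -1.3,"yaw": 0,"claw": 6},
    {"tx": 0,"ty": 0,"tz": -1.3,"yaw": 0,"claw": 6},
    {"tx": 0,"ty": 0,"tz": -1.3,"yaw": 0,"claw": 6},
    {"tx": 0,"ty": 0,"tz": -1.3,"yaw": 0,"claw": 6},
    {"tx": 0,"ty": 0,"tz": -1.3,"yaw": 0,"claw": 6},
    {"tx": 0,"ty": 0,"tz": -1.2,"yaw": 0,"claw": 6},
    {"tx": 0,"ty": 0,"tz": -1.2,"yaw": 0,"claw": 6},
    {"tx": 0,"ty": 0,"tz": 0,"yaw": 0,"claw": 4},
    {"tx": 0,"ty": 0,"tz": 0,"yaw": 0,"claw": 3},
    {"tx": 0,"ty": 0,"tz": 0,"yaw": 0,"claw": 2},
    {"tx": 0,"ty": 0,"tz": 0,"yaw": 0,"claw": 0.8},
    {"tx": 0,"ty": 0,"tz": 0,"yaw": 0,"claw": 0.8},
    {"tx": 0,"ty": 0,"tz": 0,"yaw": 0,"claw": 0.8},
    {"tx": 0,"ty": 0,"tz": 0,"yaw": 0,"claw": 0.8},
  ],
  newtons=25,
)

```text
time_s: 3.6
position: [0.5547, 0.1358, 0.1262]
tool_rot: [[-0.993, -0.117, 0.001], [-0.117, 0.993, 0.0], [-0.001, -0.0, -1.0]]
ft_force: [0.2, -0.3, 4.9]
grip_width: 0.013
gripper_force: 25.4
```

>>> servo_tool(
  steps=[
    {"tx": 0,"ty": 0,"tz": 0,"yaw": -3.5,"claw": 0.8},
    {"tx": 0,"ty": 0,"tz": 0,"yaw": -3.5,"claw": 0.8},
    {"tx": 0,"ty": 0,"tz": 0,"yaw": -3.5,"claw": 0.8},
    {"tx": 0,"ty": 0,"tz": 0,"yaw": -3.5,"claw": 0.8},
    {"tx": 0,"ty": 0,"tz": 0,"yaw": -3.5,"claw": 0.8},
    {"tx": 0,"ty": 0,"tz": 0,"yaw": -3.5,"claw": 0.8},
    {"tx": 0,"ty": 0,"tz": 0,"yaw": -3.5,"claw": 0.8},
    {"tx": 0,"ty": 0,"tz": 0,"yaw": -3.5,"claw": 0.8},
    {"tx": 0,"ty": 0,"tz": 0,"yaw": -3.5,"claw": 0.8},
    {"tx": 0,"ty": 0,"tz": 0,"yaw": -3.5,"claw": 0.8},
    {"tx": 0,"ty": 0,"tz": 0,"yaw": -3.5,"claw": 0.8},
    {"tx": 0,"ty": 0,"tz": 0,"yaw": -3.5,"claw": 0.8},
    {"tx": 0,"ty": 0,"tz": 0,"yaw": -3.5,"claw": 0.8},
    {"tx": 0,"ty": 0,"tz": 0,"yaw": -3.5,"claw": 0.8},
    {"tx": 0,"ty": 0,"tz": 0,"yaw": 0,"claw": 0.8},
    {"tx": 0,"ty": 0,"tz": 0,"yaw": 0,"claw": 0.8},
  ],
  newtons=25,
)

```text
time_s: 5.2
position: [0.5539, 0.1359, 0.1251]
tool_rot: [[-0.741, 0.672, -0.002], [0.672, 0.741, 0.0], [0.001, -0.001, -1.0]]
ft_force: [-0.4, 0.1, -2.7]
grip_width: 0.0133
gripper_force: 24.9
```

```bash
python3 - <<'E'
from h import *
a,_=snap('top','t1');b,_=snap('scene','s1')
r=lambda i,f:cv2.resize(i[:,:,::-1],None,fx=f,fy=f,interpolation=cv2.INTER_CUBIC)
A=r(a[160:250,245:335],4.4);B=r(b[160:260,270:370],3.96);cv2.imwrite('pics/c1.png',np.hstack([A,B]))
print(env.observe()['wrist_torque'],env.observe()['ft_force'])
E
```

```text
[0.13451091 0.19166045 0.04425501] [-0.79405769  1.19808585 -3.02289357]
```

View pics/c1.png

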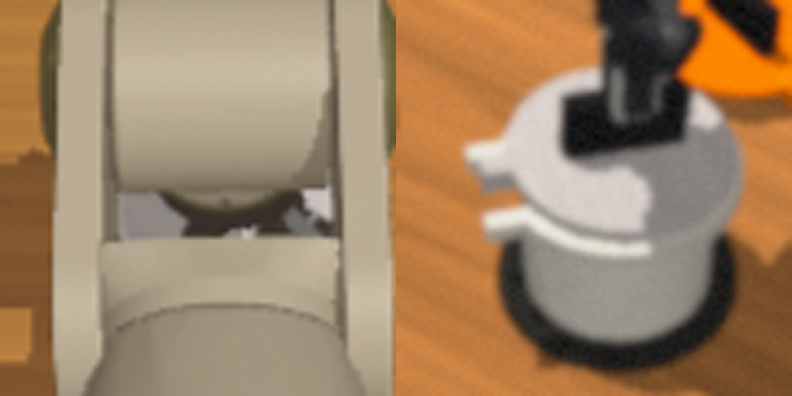

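The scene view shows the lid at about -42°. Its key is at (485,160) near the fork, with one lug at (500,222). There is still a gap under the lid on the near side at (590,240). The wrist now carries the lid's weight, so the key is off the rim. I'll lower gently and then release.

>>> servo_tool(
  steps=[
    {"tx": 0,"ty": 0,"tz": -0.1,"yaw": 0,"claw": 0.8},
    {"tx": 0,"ty": 0,"tz": -0.1,"yaw": 0,"claw": 0.8},
    {"tx": 0,"ty": 0,"tz": -0.1,"yaw": 0,"claw": 0.8},
    {"tx": 0,"ty": 0,"tz": -0.1,"yaw": 0,"claw": 0.8},
    {"tx": 0,"ty": 0,"tz": 0,"yaw": 0,"claw": 0.8},
    {"tx": 0,"ty": 0,"tz": 0,"yaw": 0,"claw": 0.8},
  ],
  newtons=20,
)

```text
time_s: 5.9
position: [0.555, 0.1353, 0.1221]
tool_rot: [[-0.74, 0.673, 0.002], [0.673, 0.74, -0.001], [-0.002, 0.001, -1.0]]
ft_force: [0.5, -5.1, 3.5]
grip_width: 0.0127
gripper_force: 25.7
```

```bash
python3 - <<'E'
from h import *
s=env.observe();print(s['wrist_torque'],s['ft_force'])
b,_=snap('scene','s2')
z=np.load('pics/s0.npz')['p']
r=lambda i,f:cv2.resize(i[:,:,::-1],None,fx=f,fy=f,interpolation=cv2.INTER_CUBIC)
cv2.imwrite('pics/c2.png',np.hstack([r(z[165:245,280:360],5),r(b[165:245,280:360],5)]))
E
```

```text
[-0.70772948 -0.06050976  0.03595147] [ 0.54013468 -5.12386115  3.51498717]
```

View pics/c2.png

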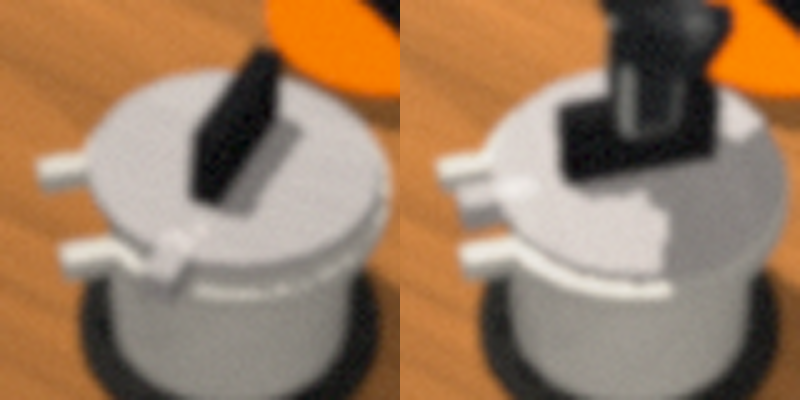

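The key at (480,200) now sits between the lugs at (460,165) and (487,255). I'm releasing and backing up to see whether it seats under its own weight.

>>> servo_tool(
  steps=[
    {"tx": 0,"ty": 0,"tz": 0,"yaw": 0,"claw": 2.5},
    {"tx": 0,"ty": 0,"tz": 0,"yaw": 0,"claw": 4},
    {"tx": 0,"ty": 0,"tz": 0,"yaw": 0,"claw": 5.5},
    {"tx": 0,"ty": 0,"tz": 0,"yaw": 0,"claw": 5.5},
    {"tx": 0,"ty": 0,"tz": 1,"yaw": 0,"claw": 6},
    {"tx": 0,"ty": 0,"tz": 2,"yaw": 0,"claw": 6},
    {"tx": 0,"ty": 0,"tz": 2,"yaw": 0,"claw": 6},
    {"tx": 0,"ty": 0,"tz": 1,"yaw": 0,"claw": 6},
    {"tx": 0,"ty": 0,"tz": 0,"yaw": 0,"claw": 6},
  ],
  newtons=20,
)

```text
time_s: 6.85
position: [0.5549, 0.1358, 0.1832]
tool_rot: [[-0.74, 0.673, 0.003], [0.673, 0.74, 0.0], [-0.002, 0.002, -1.0]]
ft_force: [-0.4, -0.2, 0.2]
grip_width: 0.0598
gripper_force: 0.0
```

```bash
python3 - <<'E'
from h import *
b,d=snap('scene','s3')
r=lambda i,f:cv2.resize(i[:,:,::-1],None,fx=f,fy=f,interpolation=cv2.INTER_CUBIC)
cv2.imwrite('pics/c3.png',r(b[160:250,275:365],6.5))
vv,uu=np.mgrid[175:235,290:362];P=world('scene',uu,vv,d[175:235,290:362]);c=b[175:235,290:362].astype(int)
rr=np.hypot(P[...,0]-.554,P[...,1]-.135)
m=(rr<.052)&(P[...,2]>.085)&(P[...,2]<.115)&(c.max(2)>90)
X=P[m]
for _ in range(4):
    A=np.c_[X[:,:2]-[.554,.135],np.ones(len(X))];s=np.linalg.lstsq(A,X[:,2],rcond=None)[0];e=abs(A@s-X[:,2]);X=X[e<max(.0015,2*np.median(e))]
print(len(X),'tilt deg',np.degrees(np.arctan(s[:2])),'z',s[2])
print(env.observe()['ft_force'])
E
```

```text
881 tilt deg [-0.02100428 -0.21959524] z 0.09654953999476469
[-0.4715842  -0.52617912  0.30128458]
```

View pics/c3.png

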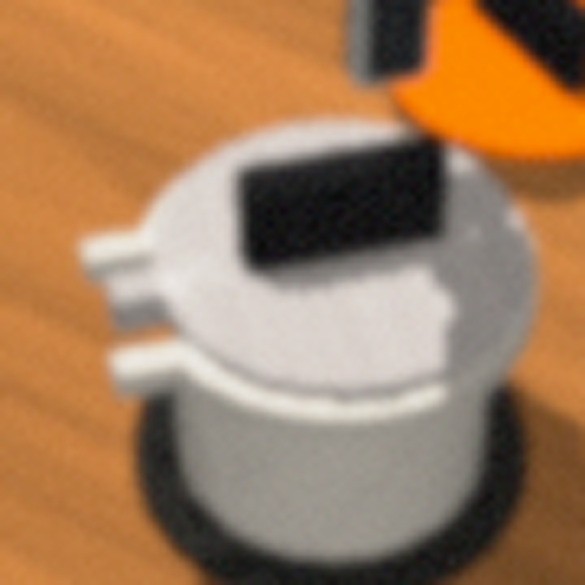

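The close view shows the key at (135,300), down between the lugs at (115,250) and (145,365). The plate's top is at z = 96.5 mm with about 0.2° of tilt, so the lid is flat, and the gripper is clear. I'm handing it in.

```bash
python3 -c "
from rig import env
print(env.close_job())"
```

```text
the job is handed in; nothing more can be done
None
```

The lid was turned about 49° clockwise until its key dropped into the notch; it measured flat (about 0.2° tilt) and was released, the tall canister and flask were not approached, and the job was handed in at about 7 s.

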